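# Put three carved ornaments back in their own pattern trays

## Robot

A 7-joint arm with a two-finger parallel gripper is mounted at the origin on the work surface. World frame = base frame: x ahead of the robot, y to its left, z up, the work surface at z = 0. Lengths are in m, angles in degrees, forces in N, time in s.
With the tool pointing down it reaches from about 0.425 to 0.875 m from the base axis. Payload 4.7 kg.
Tool frame: the origin (TCP) lies midway between the tips of the shut fingers; the grasp point (between the pads) lies 19 mm behind it; z points along the fingers, y is the direction in which the jaws open and shut (so a half turn about z gives the same grasp; the last joint's range is limited). The gripper opens to 87 mm and grips with 3 to 60 N. Pads are 19 mm wide; open, the fingers measure 117 mm over their backs; the gripper's body (75 mm by 190 mm) begins 51 mm behind the grasp point.
Start: joints at [-70.926, 18.392, -4.016, 83.108, 1.295, 78.541, -3.26], TCP at [0.204, 0.617, 0.223] pointing down, gripper open.
Joint ranges: [-163.93, 163.93], [-17.29, 119.83], [-79.2, 71.16], [3.27, 140.29], [-89.18, 269.18], [5.43, 117.66], [-154.24, 154.24]. Speed limits (degrees/s): [147.25, 147.25, 180, 180, 180, 180, 180].

## Interface

Orientations are given as [roll, pitch, yaw] about the fixed x, y, z axes, in that order (R = Rz(yaw) Ry(pitch) Rx(roll)).
In Python, from cell import env gives the robot as it stands. The module is installed in compiled form; this text tells all that it offers.
- The arm moves only by the tool servo_tool, never from a script. Its argument "plan" is a list of rows, each a list of 3 entries, a list of its own where there are three numbers: the opening, from 0 (shut) to 1 (fully open), then the shift along the tool's x, y, z in cm, then the turn, a rotation vector about the tool's x, y, z in degrees. A call has 1 to 20 rows; each row shifts and turns the pose as measured when the row begins, along the tool's axes as they then stand; what a row does not reach is not made up. A row lasts 1/12 s, in which the tool goes at most 41.7 mm and 7.16 degrees, less where a joint would pass 70% of its speed; a pose out of reach is approached as far as the arm can. A call is refused whole if a number of a shift passes 4.17 or a number of a turn 7.16, either way. A call with a gripper value outside its range is refused whole. The fingers move at their own pace and stop on an object; "force" is the grip in N (left out, the last holds). Time passes only in rows, so rows that do not move let the fingers close. It gives the time, the measured TCP pose, the force and the opening at its end, in the units of the state.
- env.get_obs(): the state, without advancing time (a new reading comes with each control period).
- env.read_camera(name): name is "scene" or "side" or "wrist"; returns a dict with "image" (384x512x3 uint8, blue, green, red), "fx", "fy", "cx", "cy" (pixels), "k1" (the pictures are not rectified: a ray, as slopes to the right and down, at radius r is drawn at 1 + k1 r^2 times it, then the intrinsics apply), "rvec" (rotation vector, rad) and "tvec" (3), from world to camera coordinates, as OpenCV has them; the wrist camera has in their place "T_tool_cam" (4x4, takes a point from camera to tool coordinates, whose origin is the TCP and whose axes are the flange's). Camera axes: x right, y down, z forward; pixel columns grow to the right and rows downward; lengths in m; the calibration is good to about 2 mm. A picture is of the moment at which its call begins: read the wrist's pose just before it. There is no depth.
- env.sign_off(): hands the job in, once; it reports no verdict.
The state is a dict: "time_s": time; "qpos": joint angles; "joint_velocities": joint speeds; "effort": joint torques, N m; "tool_pos": TCP position; "tool_rot": TCP orientation; "force": force on the tool from outside, world axes, zero at the start; "wrist_torque": the same for the moment, N m; "grip_width": finger opening in m.
Only numpy, scipy, OpenCV 4.12 (cv2) and the standard library are available. Lean on these libraries where they do the work, as an engineer would, in place of code of your own. Each camera call takes 0.05 s, during which the arm holds its last target. There are 200 camera calls.

## Task

The three carved ornaments have each been put in the wrong pattern tray: first park one of them in the spare tray (the one without a paper pattern), then sort them out so that each lies, carved face up, in the middle of the pocket of the tray whose paper pattern has its outline, round, square or oblong. Leave the glue pot and the tin standing where they are.

Things in the scene. Friction and masses are not known exactly. Their poses are not given: they have to be found in the camera images.
- rosette: carved rosette boss of pale wood: a round disc 56 mm in diameter, 35 mm thick, eight small petals on its top. Origin in the middle of its underside, z up (carved face up). 40 to 90 g. At the start it lies in the pocket of the wrong tray.
- corner: carved corner block of pale wood: 54 mm square, 36 mm thick, with turned rings on its top (to 40 mm). Origin in the middle of its underside, z up, x and y square to its sides. 50 to 100 g. At the start it lies in the pocket of the wrong tray.
- reeded: reeded block of pale wood: oblong, 72 mm along its x, 34 mm along its y, 36 mm thick, three dark reeds along its top (to 38 mm). Origin in the middle of its underside, z up. 40 to 90 g. At the start it lies in the pocket of the wrong tray.
- tray_round: fixed dark wooden tray, 172 x 108 mm. Square pocket 96 x 96 mm inside, floor 5 mm above the bench, rim 6 mm thick, its top 10 mm above the bench. Origin under the pocket's middle, at bench height; +x points away from the robot to a flat ledge (middle at x = 86 mm); z up. On the ledge is glued a round white paper pattern, 50 mm across: the rosette's tray.
- tray_square: fixed dark wooden tray, 172 x 108 mm. Square pocket 96 x 96 mm inside, floor 5 mm above the bench, rim 6 mm thick, its top 10 mm above the bench. Origin under the pocket's middle, at bench height; +x points away from the robot to a flat ledge (middle at x = 86 mm); z up. On the ledge is glued a square white paper pattern, 50 mm: the corner block's tray.
- tray_oblong: fixed dark wooden tray, 172 x 108 mm. Square pocket 96 x 96 mm inside, floor 5 mm above the bench, rim 6 mm thick, its top 10 mm above the bench. Origin under the pocket's middle, at bench height; +x points away from the robot to a flat ledge (middle at x = 86 mm); z up. On the ledge is glued an oblong white paper pattern, 72 mm by 30 mm: the reeded block's tray.
- tray_spare: fixed dark wooden tray, 172 x 108 mm. Square pocket 96 x 96 mm inside, floor 5 mm above the bench, rim 6 mm thick, its top 10 mm above the bench. Origin under the pocket's middle, at bench height; +x points away from the robot to a flat ledge (middle at x = 86 mm); z up. The ledge is bare, with no pattern: the spare tray, empty at the start.
- pot: white plastic glue pot with a lid, 52 mm in diameter, 80 mm tall, standing loose on the bench between the trays. Origin in the middle of its underside. Not to be moved.
- tin: plain steel tin, 48 mm in diameter, 60 mm tall, standing loose on the bench between the trays. Origin in the middle of its underside. Not to be moved.
Things that resemble listed ones, but are neither listed nor needed, are in the scene too. What is shaped like the rosette but blue or pink is not meant. Leave any red look-alike of the tray_spare alone.

How it is judged (in metres and radians):
On the way:
1. one of the ornaments has been put down, flat and released, in the middle of the spare tray's pocket (((horizontal distance between rosette and tray_spare below 0.015 m and z of rosette in the frame of tray_spare between 0.002 and 0.0085 m and angle between rosette's own z axis and vertical below 0.1 rad and linear speed of rosette below 0.02 m/s and contact force between rosette and the fingers below 0.2 N) or (horizontal distance between corner and tray_spare below 0.015 m and z of corner in the frame of tray_spare between 0.002 and 0.0085 m and angle between corner's own z axis and vertical below 0.1 rad and linear speed of corner below 0.02 m/s and contact force between corner and the fingers below 0.2 N) or (horizontal distance between reeded and tray_spare below 0.015 m and z of reeded in the frame of tray_spare between 0.002 and 0.0085 m and angle between reeded's own z axis and vertical below 0.1 rad and linear speed of reeded below 0.02 m/s and contact force between reeded and the fingers below 0.2 N))), for 0.2 s.
At the end, for the whole second after the job is handed in: Each ornament lies in the tray whose pattern has its outline: within 15 mm of the pocket's middle, flat on its floor and carved face up (underside 2 to 8.5 mm above the bench, tilt under 0.1 rad), let go and at rest (under 0.02 m/s) (horizontal distance between rosette and tray_round below 0.015 m and z of rosette in the frame of tray_round between 0.002 and 0.0085 m and angle between each of rosette, corner, reeded's own z axis and vertical below 0.1 rad and linear speed of each of rosette, corner, reeded below 0.02 m/s and contact force between each of rosette, corner, reeded and the fingers below 0.2 N and horizontal distance between corner and tray_square below 0.015 m and z of corner in the frame of tray_square between 0.002 and 0.0085 m and horizontal distance between reeded and tray_oblong below 0.015 m and z of reeded in the frame of tray_oblong between 0.002 and 0.0085 m); the robot touches nothing.
It fails at once if the glue pot is shifted by more than 15 mm or knocked over (distance of pot from where it was at the start of the episode above 0.015 m or angle between pot's own z axis and vertical above 0.3 rad).
It fails at once if the tin is shifted by more than 15 mm or knocked over (distance of tin from where it was at the start of the episode above 0.015 m or angle between tin's own z axis and vertical above 0.3 rad).
It also fails if it takes over 99 s, if anything falls off the work surface, if the arm or the gripper's body presses on something with over 40 N, if the wrist force passes 120 N, or if a joint passes its speed limit or range.

## Working session

There is one attempt and no reset: what is moved stays moved. The work goes in short steps, Python scripts to look and compute and a tool call to move; the robot and the scene stay as the last step left them, time stands still between calls to the robot, and variables do not carry over. Pictures are saved under pics/ and viewed, about 12 in all and at most 16, crops included, and the job is handed in when it is done.

Besides the shell and the picture viewer there is one more tool, called after ">>>" by a JSON object that holds its "op" and its "data". servo_tool: Moves the arm, as the interface text tells. Its arguments: {"type":"object","properties":{"plan":{"type":"array"},"force":{"type":"number"}},"required":["plan"]}

```bash
mkdir -p pics; cat > h.py <<'E'
import cv2, numpy as np
from scipy.spatial.transform import Rotation as R
from cell import env
def snap(name,fn):
    o=env.get_obs(); c=env.read_camera(name); cv2.imwrite('pics/'+fn,c['image']); c['obs']=o; return c
def pose(c):
    if 'rvec' in c:
        Rm=cv2.Rodrigues(np.array(c['rvec'],float))[0]; t=np.array(c['tvec'],float).ravel()
        return Rm.T, -Rm.T@t
    o=c['obs']; Rt=R.from_euler('xyz',o['tool_rot'],degrees=True).as_matrix()
    T=np.array(c['T_tool_cam']); return Rt@T[:3,:3], Rt@T[:3,3]+np.array(o['tool_pos'])
def world(c,u,v,z):
    x,y=(u-c['cx'])/c['fx'],(v-c['cy'])/c['fy']; a,b=x,y
    for _ in range(20):
        s=1+c['k1']*(a*a+b*b); a,b=x/s,y/s
    Rm,p=pose(c); d=Rm@np.array([a,b,1.]); return p+d*(z-p[2])/d[2]
def pix(c,P):
    Rm,p=pose(c); q=Rm.T@(np.array(P)-p); a,b=q[0]/q[2],q[1]/q[2]; s=1+c['k1']*(a*a+b*b)
    return np.array([c['fx']*a*s+c['cx'],c['fy']*b*s+c['cy']])
E
python3 - <<'E'
from h import *
import pickle
for n in ['scene','side','wrist']:
    c=snap(n,n+'0.png'); pickle.dump(c,open(n+'0.pkl','wb')); print(n,pose(c)[1].round(3),c['fx'],c['k1'])
print(c['obs'])
a=np.hstack([cv2.imread('pics/side0.png'),cv2.imread('pics/wrist0.png')]);cv2.imwrite('pics/sw0.png',cv2.resize(a,(800,300)))
cv2.imwrite('pics/scene0b.png',cv2.resize(cv2.imread('pics/scene0.png'),(800,600)))
E
```

```text
scene [1.    0.65  1.334] 498.8300826017087 0.009198014328194743
side [-0.015 -0.601  0.678] 353.04964585596286 -0.030113040767445778
wrist [0.133 0.64  0.383] 338.47758587774075 -0.08633469936107734
{'time_s': 0.1, 'qpos': array([-70.92700661,  18.43475653,  -4.01740317,  83.1667879 ,
         1.29620299,  78.5393761 ,  -3.2605531 ]), 'joint_velocities': array([ 0.07896668,  0.00909257,  0.05670731, -0.26024452, -0.01830666,
        0.08838612, -0.01232786]), 'effort': array([ 5.31043497e-04, -4.92576313e+01, -4.05096570e-01, -3.13396597e+01,
       -6.39885664e-02,  3.95545817e-02,  7.73181114e-05]), 'tool_pos': array([0.20360408, 0.61678673, 0.22158161]), 'tool_rot': array([-1.79904383e+02,  5.90505447e-03,  1.61738044e+02]), 'force': array([-0.10337147, -0.56491016, -0.34290097]), 'wrist_torque': array([ 0.01598248, -0.00409771, -0.02820173]), 'grip_width': 0.08711478084691039}
```

View pics/scene0b.png

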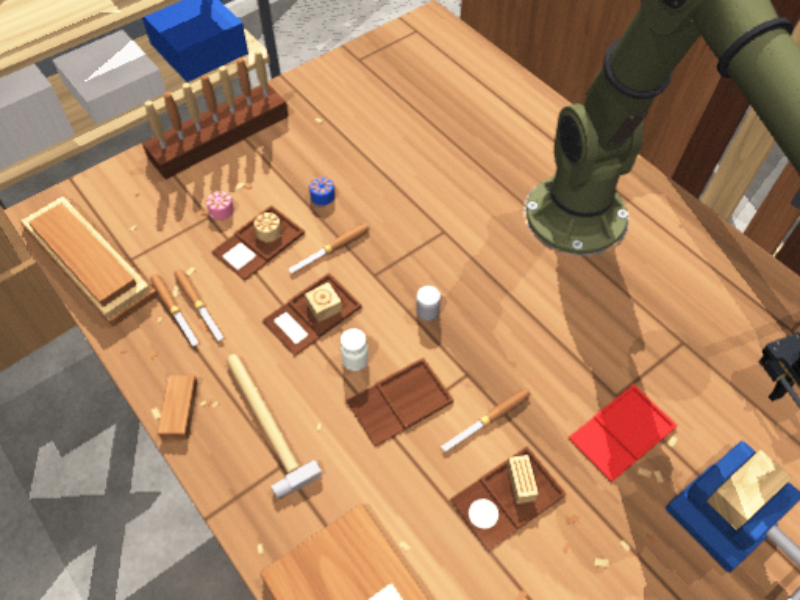

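View pics/sw0.png

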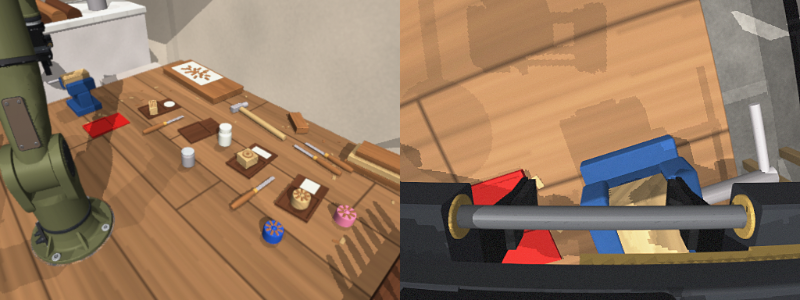

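Scene picture (800x600): rosette (267,226) sits in the tray with the square pattern (238,256). The corner block (322,300) sits in the oblong-pattern tray (291,328) and the reeded block (523,478) in the round-pattern tray (483,514). The spare tray is at (400,402), the pot at (354,350) and the tin at (428,303). Next I measure the trays, using the dark outline against their known size.

```bash
cat > m.py <<'E'
from h import *
import pickle
c=pickle.load(open('scene0.pkl','rb')); k=512/800
T={'sq':[(213,251),(271,208),(304,234),(245,276)],'ob':[(264,322),(325,276),(361,305),(299,352)],'sp':[(347,404),(424,361),(453,399),(378,444)],'rd':[(452,499),(529,449),(565,492),(487,545)]}
# order: ledge corner, pocket corner, pocket corner, ledge corner
from scipy.optimize import least_squares
M=np.array([[118,54],[-54,54],[-54,-54],[118,-54]])/1000
for n,q in T.items():
    W=np.array([world(c,u*k,v*k,.01)[:2] for u,v in q])
    best=None
    for m in (M,M*[1,-1]):
        f=lambda p:((m@np.array([[np.cos(p[2]),np.sin(p[2])],[-np.sin(p[2]),np.cos(p[2])]])+p[:2])-W).ravel()
        for a in(0,1.5,-1.5,3):
            r=least_squares(f,[*W.mean(0),a])
            if best is None or r.cost<best.cost: best=r
    p=best.x; print(n,p[:2].round(4),'yaw',np.degrees(p[2]).round(1),'res mm',np.abs(best.fun).max()*1000,'lens',np.linalg.norm(W-np.roll(W,-1,0),axis=1).round(3),'r',np.hypot(*p[:2]).round(3),'az',np.degrees(np.arctan2(p[1],p[0])).round(1))
for n,u,v,z in [('ros',267,218,.035),('cor',322,296,.038),('ree',522,466,.037),('potTop',354,338,.08),('tinTop',429,293,.06),('reeA',517,457,.037),('reeB',526,476+0,.037)]:
    p=world(c,u*k,v*k,z); print(n,p.round(4))
E
python3 m.py; python3 - <<'E'
import cv2
a=cv2.imread('pics/scene0.png')[115:355,125:375]
cv2.imwrite('pics/crop.png',cv2.resize(a,None,fx=2.5,fy=2.5,interpolation=cv2.INTER_CUBIC)[:600])
E
```

```text
sq [ 0.5694 -0.365 ] yaw 8.1 res mm 6.371530647103829 lens [0.165 0.108 0.161 0.1  ] r 0.676 az -32.7
ob [ 0.5817 -0.1409] yaw 6.5 res mm 6.8787368251383985 lens [0.162 0.106 0.162 0.103] r 0.599 az -13.6
sp [0.5631 0.1314] yaw -4.9 res mm 5.868596555826208 lens [0.173 0.098 0.167 0.1  ] r 0.578 az 13.1
rd [0.5272 0.391 ] yaw -4.6 res mm 5.876544249619253 lens [0.17  0.098 0.17  0.097] r 0.656 az 36.6
ros [ 0.5596 -0.3855  0.035 ]
cor [ 0.5837 -0.1428  0.038 ]
ree [0.5139 0.3691 0.037 ]
potTop [ 0.6045 -0.0017  0.08  ]
tinTop [ 0.42   -0.0043  0.06  ]
reeA [0.5094 0.3514 0.037 ]
reeB [0.5209 0.3867 0.037 ]
```

View pics/crop.png

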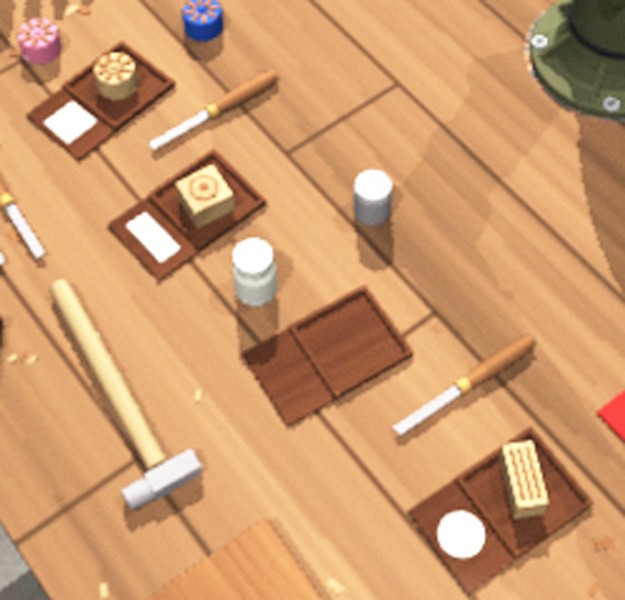

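```bash
cat >> h.py <<'E'
def go(P,yaw,grip,step=3.5):
    o=env.get_obs(); p=np.array(o['tool_pos']); P=np.array(P)
    R0=R.from_euler('xyz',o['tool_rot'],degrees=True); R1=R.from_euler('xyz',[180,0,yaw],degrees=True)
    rv=(R0.inv()*R1).as_rotvec(degrees=True)
    n=int(max(1,np.ceil(np.abs(rv).max()/6.8),np.ceil(np.linalg.norm(P-p)*100/step)))
    rows=[]
    for i in range(n):
        Ri=R0*R.from_rotvec(rv*i/n,degrees=True)
        s=Ri.inv().apply((P-p)*100/n)
        rows.append('[%g,[%s],[%s]]'%(grip,','.join('%g'%(round(x,2)+0) for x in s),','.join('%g'%(round(x,1)+0) for x in rv/n)))
    print(n); print(','.join(rows))
E
python3 -c "
from h import *
go([.49,.36,.22],72,1)"
```

```text
14
[1,[-2.52,-1.1,0.01],[0,0,6.4]],[1,[-2.62,-0.81,0.01],[0,0,6.4]],[1,[-2.7,-0.52,0.01],[0,0,6.4]],[1,[-2.74,-0.21,0.01],[0,0,6.4]],[1,[-2.75,0.1,0.01],[0,0,6.4]],[1,[-2.72,0.4,0.01],[0,0,6.4]],[1,[-2.66,0.7,0.01],[0,0,6.4]],[1,[-2.56,1,0.01],[0,0,6.4]],[1,[-2.43,1.28,0.01],[0,0,6.4]],[1,[-2.28,1.54,0.01],[0,0,6.4]],[1,[-2.09,1.78,0.01],[0,0,6.4]],[1,[-1.88,2.01,0.01],[0,0,6.4]],[1,[-1.64,2.2,0.01],[0,0,6.4]],[1,[-1.39,2.37,0.01],[0,0,6.4]]
```

>>> {"op": "servo_tool", "data": {"plan": [[1,[-2.5,-1.1,0],[0,0,6.4]],[1,[-2.6,-0.8,0],[0,0,6.4]],[1,[-2.7,-0.5,0],[0,0,6.4]],[1,[-2.7,-0.2,0],[0,0,6.4]],[1,[-2.7,0.1,0],[0,0,6.4]],[1,[-2.7,0.4,0],[0,0,6.4]],[1,[-2.7,0.7,0],[0,0,6.4]],[1,[-2.6,1,0],[0,0,6.4]],[1,[-2.4,1.3,0],[0,0,6.4]],[1,[-2.3,1.5,0],[0,0,6.4]],[1,[-2.1,1.8,0],[0,0,6.4]],[1,[-1.9,2,0],[0,0,6.4]],[1,[-1.6,2.2,0],[0,0,6.4]],[1,[-1.4,2.4,0],[0,0,6.4]]]}}

```text
time_s: 1.32
tool_pos: [0.4842, 0.346, 0.2144]
tool_rot: [-179.5, 0.5, 68.8]
force: [0.2, -0.2, -0.3]
grip_width: 0.0875
```

```bash
python3 - <<'E'
from h import *
import pickle
c=snap('wrist','w1.png');pickle.dump(c,open('w1.pkl','wb'));o=c['obs'];print(o['time_s'],o['tool_pos'],o['tool_rot'],pose(c)[1],pose(c)[0][:,2])
E
```

```text
1.3167 [0.48418659 0.34602446 0.21443381] [-179.52263371    0.51379094   68.84813172] [0.5125592  0.41543724 0.37559529] [-0.10908892 -0.25688604 -0.96026515]
```

View pics/w1.png

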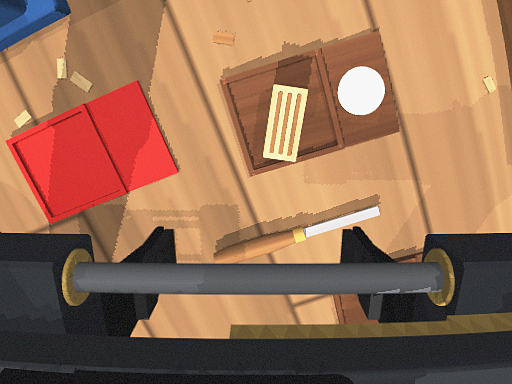

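Wrist picture: the reeded block's top has corners (272,85), (308,88), (296,162) and (263,156). The round-pattern tray's corners are about (220,81), (378,29), (400,131) and (250,176), with its disc at (361,90).

```bash
cat > t.py <<'E'
from h import *
import pickle
from scipy.optimize import least_squares
def rect(c,q,z,x0,x1,hw):
    "q: corner pixels in order (x1,+),(x0,+),(x0,-),(x1,-)"
    W=np.array([world(c,u,v,z)[:2] for u,v in q]); M=np.array([[x1,hw],[x0,hw],[x0,-hw],[x1,-hw]])
    rs=[least_squares(lambda p:((M@np.array([[np.cos(p[2]),np.sin(p[2])],[-np.sin(p[2]),np.cos(p[2])]])+p[:2])-W).ravel(),[*W.mean(0),a]) for a in(0,1.5,-1.5,3)]
    r=min(rs,key=lambda r:r.cost); p=r.x
    print('xy',p[:2].round(4),'yaw',np.degrees(p[2]).round(1)%360,'res mm',(np.abs(r.fun).max()*1000).round(1),'lens',np.linalg.norm(W-np.roll(W,-1,0),axis=1).round(3)); return p
E
python3 - <<'E'
from t import *
c=pickle.load(open('w1.pkl','rb'))
rect(c,[(378,29),(220,81),(250,176),(400,131)],.01,-.054,.118,.054)
rect(c,[(272,85),(263,156),(296,162),(308,88)],.041,-.036,.036,.017)
print(world(c,361,90,.01))
E
```

```text
xy [0.5272 0.3891] yaw 356.3 res mm 1.7 lens [0.169 0.106 0.17  0.108]
xy [0.5247 0.3826] yaw 61.6 res mm 1.3 lens [0.069 0.034 0.072 0.034]
[0.61266746 0.38396175 0.01      ]
```

```bash
python3 -c "
from h import *
go([.5247,.3826,.06],61.6,.7,2.5)"
```

```text
7
[0.7,[0.79,0.24,2.2],[0,0.1,0.9]],[0.7,[0.79,0.22,2.2],[0,0.1,0.9]],[0.7,[0.79,0.21,2.2],[0,0.1,0.9]],[0.7,[0.79,0.2,2.2],[0,0.1,0.9]],[0.7,[0.79,0.18,2.2],[0,0.1,0.9]],[0.7,[0.79,0.17,2.21],[0,0.1,0.9]],[0.7,[0.79,0.16,2.21],[0,0.1,0.9]]
```

>>> {"op": "servo_tool", "data": {"plan": [[0.7,[0.8,0.2,2.2],[0,0.1,0.9]],[0.7,[0.8,0.2,2.2],[0,0.1,0.9]],[0.7,[0.8,0.2,2.2],[0,0.1,0.9]],[0.7,[0.8,0.2,2.2],[0,0.1,0.9]],[0.7,[0.8,0.2,2.2],[0,0.1,0.9]],[0.7,[0.8,0.2,2.2],[0,0.1,0.9]],[0.7,[0.8,0.2,2.2],[0,0.1,0.9]],[0.7,[0,0,0],[0,0,0]]]}}

```text
time_s: 2.03
tool_pos: [0.5316, 0.3797, 0.0549]
tool_rot: [180.0, -0.2, 60.9]
force: [-1.6, -0.9, -0.5]
grip_width: 0.0611
```

```bash
python3 -c "
from h import *
go([.5247,.3826,.0145],61.6,.7,1.5);print(env.get_obs()['tool_rot'])"
```

```text
3
[0.7,[-0.03,-0.25,1.35],[0,-0.1,-0.2]],[0.7,[-0.03,-0.25,1.35],[0,-0.1,-0.2]],[0.7,[-0.03,-0.25,1.35],[0,-0.1,-0.2]]
[179.99277836  -0.18977992  60.92479741]
```

>>> {"op": "servo_tool", "data": {"plan": [[0.7,[0,-0.3,1],[0,-0.1,-0.2]],[0.7,[0,-0.3,1],[0,-0.1,-0.2]],[0.7,[0,-0.2,1],[0,0,-0.2]],[0.7,[0,0,0.5],[0,0,0]],[0.7,[0,0,0.2],[0,0,0]],[0.7,[0,0,0],[0,0,0]]]}}

```text
time_s: 2.53
tool_pos: [0.523, 0.3843, 0.0166]
tool_rot: [-180.0, 0.0, 61.8]
force: [0.5, -0.7, 0.5]
grip_width: 0.0612
```

```bash
python3 -c "
from h import *
go([.5247,.3826,.0145],61.6,.7,1.5);print(env.get_obs()['tool_rot'])"
```

```text
1
[0.7,[-0.07,0.23,0.21],[0,0,0.2]]
[-1.79994536e+02  4.57769906e-03  6.17779209e+01]
```

Good alignment; close and lift.

>>> {"op": "servo_tool", "data": {"plan": [[0.7,[-0.1,0.2,0.2],[0,0,0]],[0.1,[0,0,0],[0,0,0]],[0.1,[0,0,0],[0,0,0]],[0.1,[0,0,0],[0,0,0]],[0.1,[0,0,0],[0,0,0]],[0.1,[0,0,0],[0,0,0]],[0.1,[0,0,0],[0,0,0]],[0.1,[0,0,-0.5],[0,0,0]],[0.1,[0,0,-1.5],[0,0,0]],[0.1,[0,0,-2.5],[0,0,0]],[0.1,[0,0,-2.5],[0,0,0]],[0.1,[0,0,-2.5],[0,0,0]],[0.1,[0,0,-2.5],[0,0,0]],[0.1,[0,0,0],[0,0,0]]], "force": 20}}

```text
time_s: 3.7
tool_pos: [0.5244, 0.381, 0.1417]
tool_rot: [180.0, 0.1, 61.7]
force: [1.0, 1.3, 0.2]
grip_width: 0.0337
```

```bash
python3 - <<'E'
from h import *
c=snap('wrist','w2.png')
from h import *
go([.5631,.1314,.14],75,.1,3)
E
```

```text
9
[0.1,[-2.23,1.7,0],[0,0,-1.5]],[0.1,[-2.27,1.64,0],[0,0,-1.5]],[0.1,[-2.31,1.58,0],[0,0,-1.5]],[0.1,[-2.35,1.52,0],[0,0,-1.5]],[0.1,[-2.39,1.46,0],[0,0,-1.5]],[0.1,[-2.43,1.4,0],[0,0,-1.5]],[0.1,[-2.46,1.34,0],[0,0,-1.5]],[0.1,[-2.5,1.27,-0.01],[0,0,-1.5]],[0.1,[-2.53,1.21,-0.01],[0,0,-1.5]]
```

View pics/w2.png

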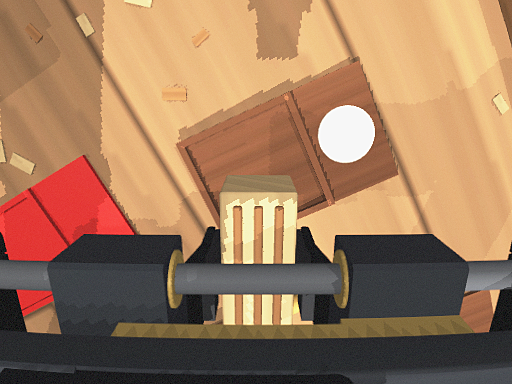

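>>> {"op": "servo_tool", "data": {"plan": [[0.1,[-2.2,1.7,0],[0,0,-1.5]],[0.1,[-2.3,1.6,0],[0,0,-1.5]],[0.1,[-2.3,1.6,0],[0,0,-1.5]],[0.1,[-2.4,1.5,0],[0,0,-1.5]],[0.1,[-2.4,1.5,0],[0,0,-1.5]],[0.1,[-2.4,1.4,0],[0,0,-1.5]],[0.1,[-2.4,1.3,0],[0,0,-1.5]],[0.1,[-2.5,1.3,0],[0,0,-1.5]],[0.1,[-2.5,1.2,0],[0,0,-1.5]],[0.1,[0,0,0],[0,0,0]],[0.1,[0,0,0],[0,0,0]]]}}

```text
time_s: 4.67
tool_pos: [0.5586, 0.1221, 0.129]
tool_rot: [-179.1, 0.7, 76.3]
force: [-0.4, 0.6, -0.1]
grip_width: 0.0338
```

```bash
python3 - <<'E'
from h import *
print(env.get_obs()['tool_pos'])
go([.5631,.1314,.03],78,.1,2)
E
```

```text
[0.55857808 0.12208531 0.12901826]
5
[0.1,[0.23,0.07,1.98],[-0.2,0.1,-0.4]],[0.1,[0.22,0.07,1.98],[-0.2,0.1,-0.4]],[0.1,[0.22,0.06,1.98],[-0.2,0.1,-0.4]],[0.1,[0.21,0.06,1.98],[-0.2,0.1,-0.4]],[0.1,[0.21,0.05,1.98],[-0.2,0.1,-0.4]]
```

>>> {"op": "servo_tool", "data": {"plan": [[0.1,[0.2,0.1,2],[-0.2,0.1,-0.4]],[0.1,[0.2,0.1,2],[-0.2,0.1,-0.4]],[0.1,[0.2,0.1,2],[-0.2,0.1,-0.4]],[0.1,[0.2,0,1.8],[-0.2,0.1,-0.4]],[0.1,[0.2,0,1.5],[-0.2,0.1,-0.4]],[0.1,[0,0,0],[0,0,0]],[0.1,[0,0,0],[0,0,0]]]}}

```text
time_s: 5.25
tool_pos: [0.5597, 0.1344, 0.0289]
tool_rot: [-179.9, 0.2, 78.4]
force: [0.2, -0.2, 0.9]
grip_width: 0.0338
```

```bash
python3 - <<'E'
from h import *
print(env.get_obs()['tool_pos'])
go([.5631,.1314,.0155],78,.1,1.)
E
```

```text
[0.55972066 0.13437791 0.02886734]
2
[0.1,[-0.11,0.2,0.67],[-0.1,0.1,0.2]],[0.1,[-0.11,0.2,0.67],[-0.1,0.1,0.2]]
```

Lower, wait, release gently and wait 0.3 s, then rise.

>>> {"op": "servo_tool", "data": {"plan": [[0.1,[-0.1,0.2,0.6],[-0.1,0.1,0.1]],[0.1,[-0.1,0.2,0.5],[0,0.1,0.1]],[0.1,[0,0,0.2],[0,0,0]],[0.1,[0,0,0],[0,0,0]],[0.65,[0,0,0],[0,0,0]],[0.65,[0,0,0],[0,0,0]],[0.65,[0,0,0],[0,0,0]],[0.65,[0,0,0],[0,0,0]],[0.65,[0,0,0],[0,0,0]],[0.65,[0,0,-1],[0,0,0]],[0.65,[0,0,-2],[0,0,0]],[0.65,[0,0,-3],[0,0,0]],[0.65,[0,0,-3],[0,0,0]],[0.65,[0,0,-3],[0,0,0]],[0.65,[0,0,-3],[0,0,0]],[0.65,[0,0,-3],[0,0,0]],[0.65,[0,0,-1],[0,0,0]],[1,[0,0,0],[0,0,0]]]}}

```text
time_s: 6.75
tool_pos: [0.5642, 0.131, 0.2225]
tool_rot: [179.8, -0.2, 78.1]
force: [-0.2, -0.4, -0.4]
grip_width: 0.0584
```

```bash
python3 - <<'E'
from h import *
import pickle
c=snap('wrist','w3.png');pickle.dump(c,open('w3.pkl','wb'))
E
```

```text
(no output)
```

View pics/w3.png

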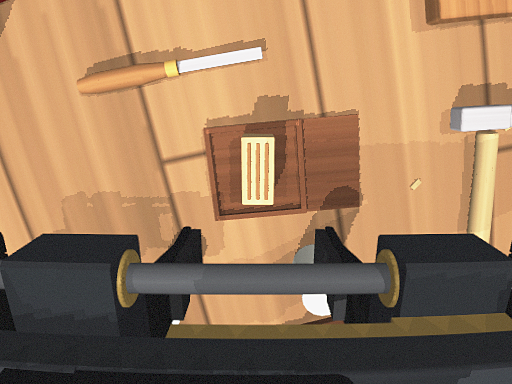

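The reeded block stands in the spare pocket: its top is at (242,137), (275,137), (273,206), (242,206), and the tray's corners are (204,127), (357,112), (360,207), (215,220).

```bash
python3 - <<'E'
from t import *
c=pickle.load(open('w3.pkl','rb'))
rect(c,[(357,112),(204,127),(215,220),(360,207)],.01,-.054,.118,.054)
rect(c,[(242,137),(242,206),(273,206),(275,137)],.041,-.036,.036,.017)
go([.56,-.43,.23],75,1)
E
```

```text
xy [0.5617 0.1273] yaw 353.5 res mm 2.2 lens [0.168 0.108 0.171 0.109]
xy [0.5649 0.1313] yaw 77.4 res mm 0.7 lens [0.073 0.033 0.073 0.033]
17
[1,[-3.23,0.66,-0.06],[0,0,0.2]],[1,[-3.23,0.67,-0.06],[0,0,0.2]],[1,[-3.23,0.68,-0.06],[0,0,0.2]],[1,[-3.23,0.69,-0.05],[0,0,0.2]],[1,[-3.23,0.7,-0.05],[0,0,0.2]],[1,[-3.22,0.71,-0.05],[0,0,0.2]],[1,[-3.22,0.72,-0.05],[0,0,0.2]],[1,[-3.22,0.73,-0.05],[0,0,0.2]],[1,[-3.22,0.74,-0.05],[0,0,0.2]],[1,[-3.21,0.75,-0.05],[0,0,0.2]],[1,[-3.21,0.76,-0.05],[0,0,0.2]],[1,[-3.21,0.77,-0.05],[0,0,0.2]],[1,[-3.21,0.78,-0.05],[0,0,0.2]],[1,[-3.2,0.79,-0.05],[0,0,0.2]],[1,[-3.2,0.8,-0.05],[0,0,0.2]],[1,[-3.2,0.81,-0.05],[0,0,0.2]],[1,[-3.2,0.82,-0.05],[0,0,0.2]]
```

>>> {"op": "servo_tool", "data": {"plan": [[1,[-3.2,0.7,-0.1],[0,0,0.2]],[1,[-3.2,0.7,-0.1],[0,0,0.2]],[1,[-3.2,0.7,-0.1],[0,0,0.2]],[1,[-3.2,0.7,-0.1],[0,0,0.2]],[1,[-3.2,0.7,-0.1],[0,0,0.2]],[1,[-3.2,0.7,-0.1],[0,0,0.2]],[1,[-3.2,0.7,-0.1],[0,0,0.2]],[1,[-3.2,0.7,-0.1],[0,0,0.2]],[1,[-3.2,0.7,-0.1],[0,0,0.2]],[1,[-3.2,0.8,0],[0,0,0.2]],[1,[-3.2,0.8,0],[0,0,0.2]],[1,[-3.2,0.8,0],[0,0,0.2]],[1,[-3.2,0.8,0],[0,0,0.2]],[1,[-3.2,0.8,0],[0,0,0.2]],[1,[-3.2,0.8,0],[0,0,0.2]],[1,[-3.2,0.8,0],[0,0,0.2]],[1,[-3,0.8,0],[0,0,0.2]],[1,[0,0,0],[0,0,0]],[1,[0,0,0],[0,0,0]]]}}

```text
time_s: 8.38
tool_pos: [0.5446, -0.4417, 0.1862]
tool_rot: [-176.9, 0.0, 75.0]
force: [1.2, -0.1, 0.3]
grip_width: 0.0868
```

```bash
python3 - <<'E'
from h import *
import pickle
c=snap('wrist','w4.png');pickle.dump(c,open('w4.pkl','wb'));print(c['obs']['tool_pos'],c['obs']['qpos'])
E
```

```text
[ 0.54457678 -0.4417247   0.18624939] [  9.6873276   32.12512965  40.2588289   75.76154589 -18.64578267
  81.90603046  34.00367204]
```

View pics/w4.png

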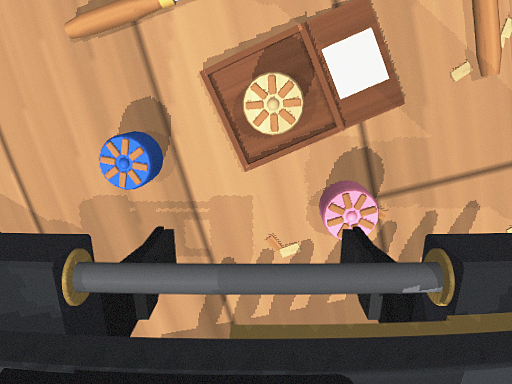

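Rosette's centre is at (273,103). The tray's corners are (202,72), (246,170), (404,104), with its far corner just above the frame. The blue and pink decoys are at (130,160) and (350,210).

```bash
python3 - <<'E'
from t import *
c=pickle.load(open('w4.pkl','rb'))
A,B,C=[world(c,*q,.01)[:2] for q in [(202,72),(246,170),(404,104)]]
ux=(C-B)/np.linalg.norm(C-B); print('lens',np.linalg.norm(A-B),np.linalg.norm(C-B),'yaw',np.degrees(np.arctan2(ux[1],ux[0])))
print('sq pocket',(A+B)/2+.054*ux)
r=world(c,273,103,.040);print('ros',r, 'pattern',world(c,356,64,.01))
for q in [(240,103),(306,103)]: print(world(c,*q,.04))
for n,q in [('blue',(125,162)),('pink',(351,215))]: print(n,world(c,*q,.035))
go([r[0],r[1],.06],75,1,2)
E
```

```text
lens 0.10473211639396858 0.16741145296836116 yaw 8.636491978438078
sq pocket [ 0.5698671  -0.37310286]
ros [ 0.56780184 -0.37537917  0.04      ] pattern [ 0.65199215 -0.36036688  0.01      ]
[ 0.53952972 -0.36780587  0.04      ]
[ 0.59587343 -0.38276338  0.04      ]
blue [ 0.41546686 -0.39128792  0.035     ]
pink [ 0.61483503 -0.49661078  0.035     ]
8
[1,[0.89,0.16,1.57],[-0.4,0,0]],[1,[0.89,0.15,1.57],[-0.4,0,0]],[1,[0.88,0.14,1.57],[-0.4,0,0]],[1,[0.88,0.13,1.57],[-0.4,0,0]],[1,[0.88,0.12,1.57],[-0.4,0,0]],[1,[0.88,0.11,1.57],[-0.4,0,0]],[1,[0.88,0.1,1.57],[-0.4,0,0]],[1,[0.88,0.09,1.57],[-0.4,0,0]]
```

>>> {"op": "servo_tool", "data": {"plan": [[1,[0.9,0.2,1.5],[-0.4,0,0]],[1,[0.9,0.1,1.6],[-0.4,0,0]],[1,[0.9,0.1,1.6],[-0.4,0,0]],[1,[0.9,0.1,1.6],[-0.4,0,0]],[1,[0.9,0.1,1.6],[-0.4,0,0]],[1,[0.8,0.1,1.5],[-0.4,0,0]],[1,[0.6,0.1,1],[-0.4,0,0]],[1,[0,0,0],[0,0,0]],[1,[0,0,0],[0,0,0]]]}}

```text
time_s: 9.18
tool_pos: [0.5637, -0.3671, 0.0705]
tool_rot: [-179.2, -0.5, 75.7]
force: [-0.1, -0.3, 0.0]
grip_width: 0.0872
```

```bash
python3 - <<'E'
from h import *
print(env.get_obs()['tool_pos'])
go([.568,-.3755,.0145],75,1,1.3)
E
```

```text
[ 0.56365897 -0.36706308  0.07046042]
5
[1,[-0.15,0.14,1.12],[-0.2,-0.1,0.1]],[1,[-0.15,0.14,1.12],[-0.2,-0.1,0.1]],[1,[-0.15,0.14,1.12],[-0.2,-0.1,0.1]],[1,[-0.14,0.13,1.12],[-0.2,-0.1,0.1]],[1,[-0.14,0.13,1.12],[-0.2,-0.1,0.1]]
```

>>> {"op": "servo_tool", "data": {"plan": [[1,[-0.2,0.2,1.1],[-0.2,-0.1,0.1]],[1,[-0.2,0.2,1.1],[-0.2,-0.1,0.1]],[1,[-0.2,0.1,1.1],[-0.2,-0.1,0.1]],[1,[-0.1,0.1,1],[-0.1,-0.1,0.1]],[1,[-0.1,0,0.8],[0,0,0]],[1,[0,0,0],[0,0,0]],[1,[0,0,0],[0,0,0]]]}}

```text
time_s: 9.77
tool_pos: [0.5678, -0.378, 0.0153]
tool_rot: [180.0, 0.0, 75.3]
force: [-0.2, 0.7, -0.4]
grip_width: 0.0871
```

```bash
python3 - <<'E'
from h import *
print(env.get_obs()['tool_pos'])
go([.568,-.3755,.0145],75,1,1.3)
E
```

```text
[ 0.56780856 -0.37797622  0.01529429]
1
[1,[0.24,-0.04,0.08],[0,0,0.3]]
```

>>> {"op": "servo_tool", "data": {"plan": [[1,[0.2,0,0.1],[0,0,0]],[0.4,[0,0,0],[0,0,0]],[0.4,[0,0,0],[0,0,0]],[0.4,[0,0,0],[0,0,0]],[0.4,[0,0,0],[0,0,0]],[0.4,[0,0,0],[0,0,0]],[0.4,[0,0,0],[0,0,0]],[0.4,[0,0,-0.5],[0,0,0]],[0.4,[0,0,-1.5],[0,0,0]],[0.4,[0,0,-3],[0,0,0]],[0.4,[0,0,-3],[0,0,0]],[0.4,[0,0,-3],[0,0,0]],[0.4,[0,0,-3],[0,0,0]],[0.4,[0,0,-3],[0,0,0]],[0.4,[0,0,-3],[0,0,0]],[0.4,[0,0,0],[0,0,0]]], "force": 20}}

```text
time_s: 11.1
tool_pos: [0.5662, -0.3763, 0.2314]
tool_rot: [179.9, 0.1, 75.1]
force: [0.8, -0.5, -0.3]
grip_width: 0.0553
```

```bash
python3 - <<'E'
from h import *
print(env.get_obs()['tool_pos'])
go([.545,.005,.23],75,.4,3.2)
E
```

```text
[ 0.56617121 -0.37629968  0.23143566]
12
[0.4,[3.03,-0.99,0.01],[0,0,0]],[0.4,[3.03,-0.99,0.01],[0,0,0]],[0.4,[3.03,-0.99,0.01],[0,0,0]],[0.4,[3.02,-0.99,0.01],[0,0,0]],[0.4,[3.02,-0.99,0.01],[0,0,0]],[0.4,[3.02,-0.99,0.01],[0,0,0]],[0.4,[3.02,-0.99,0.01],[0,0,0]],[0.4,[3.02,-0.99,0.01],[0,0,0]],[0.4,[3.02,-0.99,0.01],[0,0,0]],[0.4,[3.02,-0.99,0.01],[0,0,0]],[0.4,[3.02,-0.99,0.01],[0,0,0]],[0.4,[3.02,-0.99,0.01],[0,0,0]]
```

Rosette gripped at 55.3 mm (expected 56).

>>> {"op": "servo_tool", "data": {"plan": [[0.4,[3,-1,0],[0,0,0]],[0.4,[3,-1,0],[0,0,0]],[0.4,[3,-1,0],[0,0,0]],[0.4,[3,-1,0],[0,0,0]],[0.4,[3,-1,0],[0,0,0]],[0.4,[3,-1,0],[0,0,0]],[0.4,[3,-1,0],[0,0,0]],[0.4,[3,-1,0],[0,0,0]],[0.4,[3,-1,0],[0,0,0]],[0.4,[3,-1,0],[0,0,0]],[0.4,[3,-1,0],[0,0,0]],[0.4,[3,-1,0],[0,0,0]]]}}

```text
time_s: 12.1
tool_pos: [0.541, 0.0018, 0.2423]
tool_rot: [178.9, 0.3, 73.6]
force: [0.2, 0.6, -0.7]
grip_width: 0.0555
```

```bash
python3 - <<'E'
from h import *
print(env.get_obs()['tool_pos'])
go([.527,.385,.17],75,.4,3.2)
E
```

```text
[0.54101162 0.00184964 0.24229418]
13
[0.4,[2.8,-0.95,0.52],[0.1,0,-0.1]],[0.4,[2.8,-0.94,0.52],[0.1,0,-0.1]],[0.4,[2.8,-0.93,0.53],[0.1,0,-0.1]],[0.4,[2.8,-0.93,0.53],[0.1,0,-0.1]],[0.4,[2.81,-0.92,0.53],[0.1,0,-0.1]],[0.4,[2.81,-0.92,0.54],[0.1,0,-0.1]],[0.4,[2.81,-0.91,0.54],[0.1,0,-0.1]],[0.4,[2.81,-0.9,0.54],[0.1,0,-0.1]],[0.4,[2.81,-0.9,0.54],[0.1,0,-0.1]],[0.4,[2.81,-0.89,0.55],[0.1,0,-0.1]],[0.4,[2.81,-0.89,0.55],[0.1,0,-0.1]],[0.4,[2.82,-0.88,0.55],[0.1,0,-0.1]],[0.4,[2.82,-0.87,0.55],[0.1,0,-0.1]]
```

>>> {"op": "servo_tool", "data": {"plan": [[0.4,[2.8,-0.9,0.5],[0.1,0,-0.1]],[0.4,[2.8,-0.9,0.5],[0.1,0,-0.1]],[0.4,[2.8,-0.9,0.5],[0.1,0,-0.1]],[0.4,[2.8,-0.9,0.5],[0.1,0,-0.1]],[0.4,[2.8,-0.9,0.5],[0.1,0,-0.1]],[0.4,[2.8,-0.9,0.5],[0.1,0,-0.1]],[0.4,[2.8,-0.9,0.5],[0.1,0,-0.1]],[0.4,[2.8,-0.9,0.5],[0.1,0,-0.1]],[0.4,[2.8,-0.9,0.5],[0.1,0,-0.1]],[0.4,[2.8,-0.9,0.5],[0.1,0,-0.1]],[0.4,[2.8,-0.9,0.5],[0.1,0,-0.1]],[0.4,[2.8,-0.9,0.5],[0.1,0,-0.1]],[0.4,[2,-0.6,0.5],[0.1,0,-0.1]],[0.4,[0,0,0],[0,0,0]],[0.4,[0,0,0],[0,0,0]]]}}

```text
time_s: 13.35
tool_pos: [0.5247, 0.3976, 0.1862]
tool_rot: [179.7, -0.4, 75.1]
force: [0.9, -0.3, 0.1]
grip_width: 0.0555
```

```bash
python3 - <<'E'
from h import *
print(env.get_obs()['tool_pos'])
go([.527,.389,.04],75,.4,2)
E
```

```text
[0.52465079 0.39764519 0.18621604]
8
[0.4,[-0.11,0.05,1.83],[0,-0.1,0]],[0.4,[-0.11,0.05,1.83],[0,-0.1,0]],[0.4,[-0.11,0.05,1.83],[0,-0.1,0]],[0.4,[-0.11,0.05,1.83],[0,-0.1,0]],[0.4,[-0.1,0.05,1.83],[0,-0.1,0]],[0.4,[-0.1,0.05,1.83],[0,-0.1,0]],[0.4,[-0.1,0.05,1.83],[0,-0.1,0]],[0.4,[-0.1,0.06,1.83],[0,-0.1,0]]
```

>>> {"op": "servo_tool", "data": {"plan": [[0.4,[-0.1,0,1.8],[0,-0.1,0]],[0.4,[-0.1,0,1.8],[0,-0.1,0]],[0.4,[-0.1,0,1.8],[0,-0.1,0]],[0.4,[-0.1,0,1.8],[0,-0.1,0]],[0.4,[-0.1,0,1.8],[0,0,0]],[0.4,[-0.1,0,1.8],[0,0,0]],[0.4,[-0.1,0,1.8],[0,0,0]],[0.4,[-0.1,0,1.5],[0,0,0]],[0.4,[0,0,0],[0,0,0]],[0.4,[0,0,0],[0,0,0]]]}}

```text
time_s: 14.18
tool_pos: [0.5328, 0.3756, 0.0509]
tool_rot: [179.0, -0.2, 74.1]
force: [-0.5, -0.1, -0.7]
grip_width: 0.0556
```

```bash
python3 - <<'E'
from h import *
print(env.get_obs()['tool_pos'])
go([.527,.389,.0155],75,.4,1)
E
```

```text
[0.5327593  0.3756083  0.05085242]
4
[0.4,[0.28,-0.25,0.88],[0.3,0,-0.2]],[0.4,[0.28,-0.24,0.88],[0.3,0,-0.2]],[0.4,[0.28,-0.24,0.88],[0.3,0,-0.2]],[0.4,[0.28,-0.23,0.88],[0.3,0,-0.2]]
```

>>> {"op": "servo_tool", "data": {"plan": [[0.4,[0.3,-0.3,0.8],[0.3,0,-0.2]],[0.4,[0.3,-0.3,0.8],[0.3,0,-0.2]],[0.4,[0.3,-0.2,0.6],[0.2,0,-0.2]],[0.4,[0.2,-0.1,0.3],[0.1,0,-0.1]],[0.4,[0,0,0],[0,0,0]],[0.4,[0,0,0],[0,0,0]]]}}

```text
time_s: 14.68
tool_pos: [0.53, 0.3905, 0.0287]
tool_rot: [179.7, -0.5, 74.8]
force: [-0.7, 0.0, -0.7]
grip_width: 0.0554
```

```bash
python3 - <<'E'
from h import *
print(env.get_obs()['tool_pos'])
go([.527,.389,.0155],75,.4,1)
E
```

```text
[0.52996297 0.39050619 0.02874466]
2
[0.4,[-0.12,-0.13,0.66],[0.1,-0.3,-0.1]],[0.4,[-0.11,-0.13,0.66],[0.1,-0.3,-0.1]]
```

>>> {"op": "servo_tool", "data": {"plan": [[0.4,[-0.1,-0.1,0.6],[0.1,-0.3,0]],[0.4,[-0.1,-0.1,0.5],[0.1,-0.2,0]],[0.4,[0,0,0.2],[0,0,0]],[0.4,[0,0,0],[0,0,0]],[1,[0,0,0],[0,0,0]],[1,[0,0,0],[0,0,0]],[1,[0,0,0],[0,0,0]],[1,[0,0,0],[0,0,0]],[1,[0,0,0],[0,0,0]],[1,[0,0,-1],[0,0,0]],[1,[0,0,-2],[0,0,0]],[1,[0,0,-3],[0,0,0]],[1,[0,0,-3],[0,0,0]],[1,[0,0,-3],[0,0,0]],[1,[0,0,-3],[0,0,0]],[1,[0,0,-3],[0,0,0]],[1,[0,0,-3],[0,0,0]],[1,[0,0,0],[0,0,0]]]}}

```text
time_s: 16.18
tool_pos: [0.5264, 0.388, 0.2389]
tool_rot: [179.9, 0.1, 74.7]
force: [1.6, 0.4, 1.1]
grip_width: 0.0871
```

```bash
python3 - <<'E'
from h import *
import pickle
c=snap('wrist','w5.png');pickle.dump(c,open('w5.pkl','wb'));print(c['obs']['tool_pos'])
go([.55,-.02,.24],75,1,3.2)
E
```

```text
[0.52637051 0.38803825 0.23888409]
13
[1,[-2.97,1,-0.02],[0,0,0]],[1,[-2.97,1,-0.02],[0,0,0]],[1,[-2.98,1,-0.02],[0,0,0]],[1,[-2.98,1,-0.02],[0,0,0]],[1,[-2.98,1,-0.02],[0,0,0]],[1,[-2.98,1,-0.02],[0,0,0]],[1,[-2.98,1,-0.02],[0,0,0]],[1,[-2.98,1,-0.02],[0,0,0]],[1,[-2.98,1,-0.02],[0,0,0]],[1,[-2.98,1,-0.02],[0,0,0]],[1,[-2.98,0.99,-0.03],[0,0,0]],[1,[-2.98,0.99,-0.03],[0,0,0]],[1,[-2.98,0.99,-0.03],[0,0,0]]
```

View pics/w5.png

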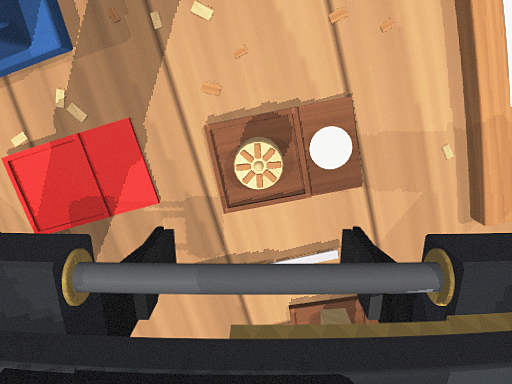

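The rosette lies flat in the round-pattern pocket, centred at (258,166). On to the corner block.

>>> {"op": "servo_tool", "data": {"plan": [[1,[-3,1,0],[0,0,0]],[1,[-3,1,0],[0,0,0]],[1,[-3,1,0],[0,0,0]],[1,[-3,1,0],[0,0,0]],[1,[-3,1,0],[0,0,0]],[1,[-3,1,0],[0,0,0]],[1,[-3,1,0],[0,0,0]],[1,[-3,1,0],[0,0,0]],[1,[-3,1,0],[0,0,0]],[1,[-3,1,0],[0,0,0]],[1,[-3,1,0],[0,0,0]],[1,[-3,1,0],[0,0,0]],[1,[-3,1,0],[0,0,0]],[1,[-3,0.6,0],[0,0,0]],[1,[-3,0.6,0],[0,0,0]],[1,[-3,0.6,0],[0,0,0]],[1,[-3,0.6,0],[0,0,0]],[1,[-2,0.6,0],[0,0,0]],[1,[0,0,0],[0,0,0]],[1,[0,0,0],[0,0,0]]]}}

```text
time_s: 17.9
tool_pos: [0.5299, -0.1913, 0.226]
tool_rot: [-178.9, 0.4, 74.9]
force: [0.6, 0.4, 0.4]
grip_width: 0.0869
```

```bash
python3 - <<'E'
from t import *
c=pickle.load(open('w5.pkl','rb')); print('ros',world(c,258,166,.040))
c=snap('wrist','w6.png');pickle.dump(c,open('w6.pkl','wb'));print(c['obs']['tool_pos'])
E
```

```text
ros [0.5273882  0.39076151 0.04      ]
[ 0.52991774 -0.19130673  0.22597658]
```

View pics/w6.png

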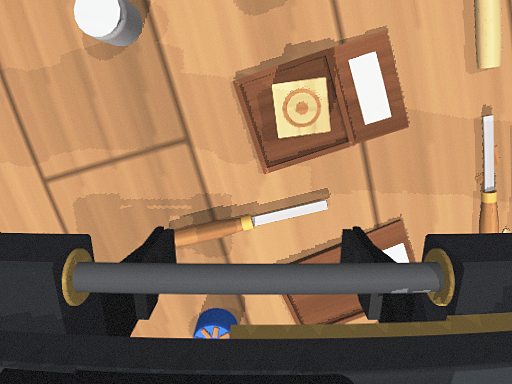

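Corner block top: (271,83), (325,77), (331,134), (278,139). Its tray: (386,27), (234,80), (265,173), (409,126).

```bash
python3 - <<'E'
from t import *
c=pickle.load(open('w6.pkl','rb'))
rect(c,[(386,27),(234,80),(265,173),(409,126)],.01,-.054,.118,.054)
p=rect(c,[(325,77),(271,83),(278,139),(331,134)],.041,-.027,.027,.027)
print(world(c,302,107,.045))
go([p[0],p[1],.06],90+np.degrees(p[2]),1,2)
E
```

```text
xy [ 0.5803 -0.1446] yaw 3.7 res mm 2.3 lens [0.168 0.107 0.169 0.108]
xy [ 0.5847 -0.1408] yaw 352.2 res mm 1.7 lens [0.053 0.056 0.054 0.056]
[ 0.58536344 -0.13914876  0.045     ]
10
[1,[0.65,0.43,1.65],[-0.1,0,-0.7]],[1,[0.64,0.43,1.65],[-0.1,0,-0.7]],[1,[0.63,0.44,1.65],[-0.1,0,-0.7]],[1,[0.63,0.44,1.65],[-0.1,0,-0.7]],[1,[0.62,0.45,1.65],[-0.1,0,-0.7]],[1,[0.61,0.45,1.65],[-0.1,0,-0.7]],[1,[0.6,0.46,1.65],[-0.1,0,-0.7]],[1,[0.6,0.46,1.66],[-0.1,0,-0.7]],[1,[0.59,0.47,1.66],[-0.1,0,-0.7]],[1,[0.58,0.47,1.66],[-0.1,0,-0.7]]
```

>>> {"op": "servo_tool", "data": {"plan": [[1,[0.7,0.4,1.6],[-0.1,0,-0.7]],[1,[0.6,0.4,1.6],[-0.1,0,-0.7]],[1,[0.6,0.4,1.7],[-0.1,0,-0.7]],[1,[0.6,0.5,1.7],[-0.1,0,-0.7]],[1,[0.6,0.5,1.7],[-0.1,0,-0.7]],[1,[0.6,0.5,1.7],[-0.1,0,-0.7]],[1,[0.6,0.5,1.7],[-0.1,0,-0.7]],[1,[0.6,0.5,1.6],[-0.1,0,-0.7]],[1,[0.4,0.3,1.2],[-0.1,0,-0.7]],[1,[0,0,0],[0,0,0]],[1,[0,0,0],[0,0,0]]]}}

```text
time_s: 18.87
tool_pos: [0.5813, -0.1251, 0.0717]
tool_rot: [-179.6, -0.2, 82.9]
force: [0.2, -0.3, 0.2]
grip_width: 0.087
```

```bash
python3 - <<'E'
from h import *
print(env.get_obs()['tool_pos'])
go([.585,-.140,.0150],82.2,1,1.3)
E
```

```text
[ 0.58127104 -0.12511565  0.07174546]
5
[1,[-0.29,0.12,1.13],[-0.1,0,0.1]],[1,[-0.29,0.12,1.13],[-0.1,0,0.1]],[1,[-0.29,0.12,1.13],[-0.1,0,0.1]],[1,[-0.29,0.12,1.13],[-0.1,0,0.1]],[1,[-0.29,0.12,1.13],[-0.1,0,0.1]]
```

>>> {"op": "servo_tool", "data": {"plan": [[1,[-0.3,0.1,0.9],[-0.1,0,0.1]],[1,[-0.3,0.1,1.1],[-0.1,0,0.1]],[1,[-0.3,0.1,1.1],[-0.1,0,0.1]],[1,[-0.3,0.1,1],[-0.1,0,0.1]],[1,[-0.2,0.1,0.8],[0,0,0.1]],[1,[0,0,0],[0,0,0]],[1,[0,0,0],[0,0,0]]]}}

```text
time_s: 19.45
tool_pos: [0.5852, -0.1427, 0.0202]
tool_rot: [179.7, -0.2, 82.2]
force: [1.3, -0.1, 0.3]
grip_width: 0.087
```

```bash
python3 - <<'E'
from h import *
print(env.get_obs()['tool_pos'],env.get_obs()['tool_rot'])
go([.585,-.140,.0150],82.2,1,1.3)
E
```

```text
[ 0.58519727 -0.14271756  0.02023036] [179.73667899  -0.2220116   82.23214093]
1
[1,[0.26,-0.06,0.52],[0.3,-0.2,0]]
```

>>> {"op": "servo_tool", "data": {"plan": [[1,[0.3,-0.1,0.5],[0.3,-0.2,0]],[0.4,[0,0,0],[0,0,0]],[0.4,[0,0,0],[0,0,0]],[0.4,[0,0,0],[0,0,0]],[0.4,[0,0,0],[0,0,0]],[0.4,[0,0,0],[0,0,0]],[0.4,[0,0,0],[0,0,0]],[0.4,[0,0,-0.5],[0,0,0]],[0.4,[0,0,-1.5],[0,0,0]],[0.4,[0,0,-3],[0,0,0]],[0.4,[0,0,-3],[0,0,0]],[0.4,[0,0,-3],[0,0,0]],[0.4,[0,0,-3],[0,0,0]],[0.4,[0,0,0],[0,0,0]]], "force": 20}}

```text
time_s: 20.62
tool_pos: [0.583, -0.1391, 0.1613]
tool_rot: [-179.7, 0.0, 82.2]
force: [0.3, 0.2, -0.6]
grip_width: 0.0539
```

```bash
python3 - <<'E'
from h import *
print(env.get_obs()['tool_pos'])
go([.5695,-.370,.12],85,.4,2.8)
E
```

```text
[ 0.58302378 -0.1391372   0.16134864]
9
[0.4,[-2.56,0.2,0.46],[0,0,-0.3]],[0.4,[-2.56,0.19,0.46],[0,0,-0.3]],[0.4,[-2.56,0.17,0.46],[0,0,-0.3]],[0.4,[-2.56,0.16,0.46],[0,0,-0.3]],[0.4,[-2.57,0.15,0.46],[0,0,-0.3]],[0.4,[-2.57,0.13,0.46],[0,0,-0.3]],[0.4,[-2.57,0.12,0.46],[0,0,-0.3]],[0.4,[-2.57,0.1,0.46],[0,0,-0.3]],[0.4,[-2.57,0.09,0.46],[0,0,-0.3]]
```

Gripped at 53.9 mm (54 expected).

>>> {"op": "servo_tool", "data": {"plan": [[0.4,[-2.5,0.2,0.3],[0,0,-0.3]],[0.4,[-2.6,0.2,0.4],[0,0,-0.3]],[0.4,[-2.6,0.2,0.4],[0,0,-0.3]],[0.4,[-2.6,0.2,0.4],[0,0,-0.3]],[0.4,[-2.6,0.1,0.4],[0,0,-0.3]],[0.4,[-2.6,0.1,0.4],[0,0,-0.3]],[0.4,[-2.6,0.1,0.4],[0,0,-0.3]],[0.4,[-2.6,0.1,0.4],[0,0,-0.3]],[0.4,[-1.5,0.1,0.2],[0,0,-0.3]],[0.4,[0,0,0],[0,0,0]],[0.4,[0,0,0],[0,0,0]]]}}

```text
time_s: 21.53
tool_pos: [0.5729, -0.3674, 0.1301]
tool_rot: [179.9, -0.2, 85.4]
force: [0.4, 1.0, -0.6]
grip_width: 0.0541
```

```bash
python3 - <<'E'
from h import *
print(env.get_obs()['tool_pos'])
go([.5695,-.372,.035],85,.4,1.8)
E
```

```text
[ 0.57287773 -0.36741233  0.13010109]
6
[0.4,[-0.09,-0.05,1.58],[0,0,0.1]],[0.4,[-0.08,-0.05,1.58],[0,0,0.1]],[0.4,[-0.08,-0.05,1.58],[0,0,0.1]],[0.4,[-0.08,-0.05,1.58],[0,0,0.1]],[0.4,[-0.08,-0.05,1.58],[0,0,0.1]],[0.4,[-0.08,-0.05,1.58],[0,0,0.1]]
```

>>> {"op": "servo_tool", "data": {"plan": [[0.4,[-0.1,0,1.5],[0,0,0.1]],[0.4,[-0.1,0,1.6],[0,0,0]],[0.4,[-0.1,0,1.6],[0,0,0]],[0.4,[-0.1,0,1.6],[0,0,0]],[0.4,[0,0,1.5],[0,0,0]],[0.4,[0,0,1.2],[0,0,0]],[0.4,[0,0,0],[0,0,0]],[0.4,[0,0,0],[0,0,0]]]}}

```text
time_s: 22.2
tool_pos: [0.577, -0.357, 0.0316]
tool_rot: [179.8, -0.7, 86.0]
force: [0.1, -1.1, -0.1]
grip_width: 0.0538
```

```bash
python3 - <<'E'
from h import *
print(env.get_obs()['tool_pos'])
go([.5695,-.372,.016],85,.4,1)
E
```

```text
[ 0.57701684 -0.35704641  0.03163445]
3
[0.4,[-0.52,-0.22,0.51],[0.1,-0.2,0.3]],[0.4,[-0.52,-0.21,0.52],[0.1,-0.2,0.3]],[0.4,[-0.52,-0.21,0.52],[0.1,-0.2,0.3]]
```

>>> {"op": "servo_tool", "data": {"plan": [[0.4,[-0.5,-0.2,0.2],[0.1,-0.2,0.3]],[0.4,[-0.5,-0.2,0.2],[0.1,-0.2,0.3]],[0.4,[-0.5,-0.2,0.3],[0,-0.2,0.3]],[0.4,[-0.1,0,0.3],[0,0,0]],[0.4,[0,0,0],[0,0,0]],[0.4,[0,0,0],[0,0,0]]]}}

```text
time_s: 22.7
tool_pos: [0.5712, -0.3745, 0.0238]
tool_rot: [179.8, 0.1, 85.1]
force: [-0.6, -0.3, -0.4]
grip_width: 0.0539
```

```bash
python3 - <<'E'
from h import *
print(env.get_obs()['tool_pos'])
go([.5695,-.372,.016],85,.4,1)
E
```

```text
[ 0.57119729 -0.37448606  0.023756  ]
1
[0.4,[0.23,-0.19,0.77],[0.2,0.1,0.1]]
```

>>> {"op": "servo_tool", "data": {"plan": [[0.4,[0.2,-0.2,0.5],[0.2,0.1,0]],[0.4,[0,0,0.4],[0,0,0]],[0.4,[0,0,0],[0,0,0]],[1,[0,0,0],[0,0,0]],[1,[0,0,0],[0,0,0]],[1,[0,0,0],[0,0,0]],[1,[0,0,0],[0,0,0]],[1,[0,0,0],[0,0,0]],[1,[0,0,-1],[0,0,0]],[1,[0,0,-2],[0,0,0]],[1,[0,0,-3],[0,0,0]],[1,[0,0,-3],[0,0,0]],[1,[0,0,-3],[0,0,0]],[1,[0,0,-3],[0,0,0]],[1,[0,0,-3],[0,0,0]],[1,[0,0,-3],[0,0,0]],[1,[0,0,0],[0,0,0]]]}}

```text
time_s: 24.12
tool_pos: [0.5676, -0.3719, 0.2377]
tool_rot: [-179.9, -0.0, 85.0]
force: [-0.0, -0.5, 2.0]
grip_width: 0.0873
```

```bash
python3 - <<'E'
from h import *
import pickle
c=snap('wrist','w7.png');pickle.dump(c,open('w7.pkl','wb'));print(c['obs']['tool_pos'])
go([.565,.13,.22],77.4,.65,3)
E
```

```text
[ 0.5675858  -0.37188099  0.2377261 ]
17
[0.65,[2.94,-0.27,0.1],[0,0,0.4]],[0.65,[2.93,-0.29,0.1],[0,0,0.4]],[0.65,[2.93,-0.32,0.1],[0,0,0.4]],[0.65,[2.93,-0.34,0.1],[0,0,0.4]],[0.65,[2.93,-0.36,0.09],[0,0,0.4]],[0.65,[2.92,-0.38,0.09],[0,0,0.4]],[0.65,[2.92,-0.41,0.09],[0,0,0.4]],[0.65,[2.92,-0.43,0.09],[0,0,0.4]],[0.65,[2.91,-0.45,0.09],[0,0,0.4]],[0.65,[2.91,-0.47,0.09],[0,0,0.4]],[0.65,[2.91,-0.5,0.09],[0,0,0.4]],[0.65,[2.9,-0.52,0.09],[0,0,0.4]],[0.65,[2.9,-0.54,0.09],[0,0,0.4]],[0.65,[2.89,-0.56,0.09],[0,0,0.4]],[0.65,[2.89,-0.59,0.09],[0,0,0.4]],[0.65,[2.89,-0.61,0.09],[0,0,0.4]],[0.65,[2.88,-0.63,0.09],[0,0,0.4]]
```

View pics/w7.png

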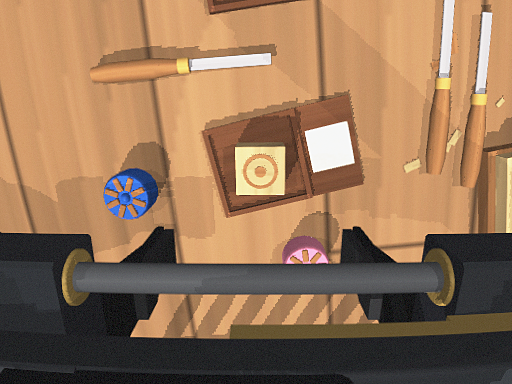

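The corner block lies flat at (260,171) in the square-pattern pocket.

>>> {"op": "servo_tool", "data": {"plan": [[0.65,[2.9,-0.3,0],[0,0,0.4]],[0.65,[2.9,-0.3,0],[0,0,0.4]],[0.65,[2.9,-0.3,0],[0,0,0.4]],[0.65,[2.9,-0.3,0],[0,0,0.4]],[0.65,[2.9,-0.4,0],[0,0,0.4]],[0.65,[2.9,-0.4,0],[0,0,0.4]],[0.65,[2.9,-0.4,0],[0,0,0.4]],[0.65,[2.9,-0.4,0],[0,0,0.4]],[0.65,[2.9,-0.5,0],[0,0,0.4]],[0.65,[2.9,-0.5,0],[0,0,0.4]],[0.65,[2.9,-0.5,0],[0,0,0.4]],[0.65,[2.9,-0.5,0.1],[0,0,0.4]],[0.65,[2.9,-0.5,0.1],[0,0,0.4]],[0.65,[2.9,-0.6,0.1],[0,0,0.4]],[0.65,[2.9,-0.6,0.1],[0,0,0.4]],[0.65,[2.7,-0.6,0.1],[0,0,0.4]],[0.65,[1.8,-0.4,0.1],[0,0,0.4]],[0.65,[0,0,0],[0,0,0]],[0.65,[0,0,0],[0,0,0]]]}}

```text
time_s: 25.75
tool_pos: [0.5509, 0.1354, 0.2174]
tool_rot: [-178.8, 0.4, 77.5]
force: [-0.2, -1.1, 1.0]
grip_width: 0.0563
```

```bash
python3 - <<'E'
from t import *
c=pickle.load(open('w7.pkl','rb')); print('cor',world(c,260,171,.045))
rect(c,[(350,93),(203,131),(228,217),(363,184)],.01,-.054,.118,.054)
print(env.get_obs()['tool_pos'])
go([.565,.1313,.06],77.4,.65,2)
E
```

```text
cor [ 0.56937294 -0.37287541  0.045     ]
xy [ 0.5685 -0.3721] yaw 9.0 res mm 3.2 lens [0.171 0.107 0.167 0.107]
[0.55085362 0.13541527 0.21742706]
8
[0.65,[0,0.23,1.96],[-0.2,0,0]],[0.65,[0,0.22,1.96],[-0.2,0,0]],[0.65,[0,0.22,1.96],[-0.2,0,0]],[0.65,[0,0.21,1.97],[-0.2,0,0]],[0.65,[-0.01,0.21,1.97],[-0.2,0,0]],[0.65,[-0.01,0.2,1.97],[-0.2,0,0]],[0.65,[-0.01,0.19,1.97],[-0.2,0,0]],[0.65,[-0.01,0.19,1.97],[-0.2,0,0]]
```

The corner block is within 1 mm of its pocket's middle. Now the reeded block.

>>> {"op": "servo_tool", "data": {"plan": [[0.65,[0,0.2,1.9],[-0.2,0,0]],[0.65,[0,0.2,1.9],[-0.2,0,0]],[0.65,[0,0.2,2],[-0.2,0,0]],[0.65,[0,0.2,2],[-0.2,0,0]],[0.65,[0,0.2,2],[-0.2,0,0]],[0.65,[0,0.2,2],[-0.1,0,0]],[0.65,[0,0.2,1.8],[-0.1,0,0]],[0.65,[0,0.1,1.2],[0,0,0]],[0.65,[0,0,0],[0,0,0]],[0.65,[0,0,0],[0,0,0]]]}}

```text
time_s: 26.58
tool_pos: [0.5648, 0.114, 0.0635]
tool_rot: [179.9, 0.7, 76.5]
force: [0.5, 0.3, 0.8]
grip_width: 0.0565
```

```bash
python3 - <<'E'
from h import *
print(env.get_obs()['tool_pos'])
go([.565,.1313,.015],77.4,.65,1.3)
E
```

```text
[0.5648395  0.11397025 0.06349392]
4
[0.65,[0.44,-0.1,1.21],[0,0.2,-0.2]],[0.65,[0.43,-0.1,1.21],[0,0.2,-0.2]],[0.65,[0.43,-0.09,1.21],[0,0.2,-0.2]],[0.65,[0.43,-0.09,1.21],[0,0.2,-0.2]]
```

>>> {"op": "servo_tool", "data": {"plan": [[0.65,[0.5,-0.1,0.8],[0,0.2,-0.2]],[0.65,[0.5,-0.1,0.9],[0,0.2,-0.2]],[0.65,[0.5,-0.1,1],[0,0.2,-0.2]],[0.65,[0.3,-0.1,1],[0,0.1,-0.2]],[0.65,[0.2,0,0.8],[0,0,0]],[0.65,[0,0,0],[0,0,0]],[0.65,[0,0,0],[0,0,0]]]}}

```text
time_s: 27.17
tool_pos: [0.5679, 0.1372, 0.0171]
tool_rot: [179.6, -0.3, 77.5]
force: [-0.2, -1.2, 1.2]
grip_width: 0.0563
```

```bash
python3 - <<'E'
from h import *
print(env.get_obs()['tool_pos'])
go([.565,.1313,.015],77.4,.65,1.3)
E
```

```text
[0.56791125 0.13717945 0.0171492 ]
1
[0.65,[-0.64,-0.16,0.21],[0.4,-0.3,0.1]]
```

>>> {"op": "servo_tool", "data": {"plan": [[0.65,[-0.6,-0.2,0.1],[0.4,-0.3,0.1]],[0.65,[0,0,0],[0,0,0]],[0.1,[0,0,0],[0,0,0]],[0.1,[0,0,0],[0,0,0]],[0.1,[0,0,0],[0,0,0]],[0.1,[0,0,0],[0,0,0]],[0.1,[0,0,0],[0,0,0]],[0.1,[0,0,0],[0,0,0]],[0.1,[0,0,-0.5],[0,0,0]],[0.1,[0,0,-1.5],[0,0,0]],[0.1,[0,0,-3],[0,0,0]],[0.1,[0,0,-3],[0,0,0]],[0.1,[0,0,-3],[0,0,0]],[0.1,[0,0,-3],[0,0,0]],[0.1,[0,0,-3],[0,0,0]],[0.1,[0,0,-3],[0,0,0]],[0.1,[0,0,0],[0,0,0]]], "force": 20}}

```text
time_s: 28.58
tool_pos: [0.5627, 0.1298, 0.2263]
tool_rot: [-179.7, 0.2, 77.2]
force: [1.9, -0.2, 0.1]
grip_width: 0.0339
```

```bash
python3 - <<'E'
from h import *
print(env.get_obs()['tool_pos'])
go([.581,-.140,.19],85,.1,3)
E
```

```text
[0.56273542 0.12975382 0.22629168]
10
[0.1,[-2.59,0.78,0.37],[0,0,-0.8]],[0.1,[-2.6,0.74,0.37],[0,0,-0.8]],[0.1,[-2.61,0.7,0.37],[0,0,-0.8]],[0.1,[-2.62,0.67,0.37],[0,0,-0.8]],[0.1,[-2.63,0.63,0.37],[0,0,-0.8]],[0.1,[-2.64,0.6,0.37],[0,0,-0.8]],[0.1,[-2.64,0.56,0.37],[0,0,-0.8]],[0.1,[-2.65,0.53,0.37],[0,0,-0.8]],[0.1,[-2.66,0.49,0.36],[0,0,-0.8]],[0.1,[-2.67,0.45,0.36],[0,0,-0.8]]
```

>>> {"op": "servo_tool", "data": {"plan": [[0.1,[-2.6,0.8,0],[0,0,-0.8]],[0.1,[-2.6,0.7,0],[0,0,-0.8]],[0.1,[-2.6,0.7,0],[0,0,-0.8]],[0.1,[-2.6,0.7,0],[0,0,-0.8]],[0.1,[-2.6,0.6,0],[0,0,-0.8]],[0.1,[-2.6,0.6,0],[0,0,-0.8]],[0.1,[-2.6,0.6,0],[0,0,-0.8]],[0.1,[-2.6,0.5,0.2],[0,0,-0.8]],[0.1,[-2.6,0.5,0.4],[0,0,-0.8]],[0.1,[-2,0.4,0.4],[0,0,-0.5]],[0.1,[0,0,0],[0,0,0]],[0.1,[0,0,0],[0,0,0]]]}}

```text
time_s: 29.58
tool_pos: [0.5843, -0.1396, 0.2198]
tool_rot: [179.9, -0.1, 85.7]
force: [0.0, 0.1, -0.4]
grip_width: 0.0338
```

```bash
python3 - <<'E'
from h import *
print(env.get_obs()['tool_pos'])
go([.581,-.144,.04],85,.1,2)
E
```

```text
[ 0.58427871 -0.13962793  0.21983483]
9
[0.1,[-0.05,-0.04,2],[0,0,0.1]],[0.1,[-0.05,-0.04,2],[0,0,0.1]],[0.1,[-0.05,-0.04,2],[0,0,0.1]],[0.1,[-0.05,-0.04,2],[0,0,0.1]],[0.1,[-0.05,-0.03,2],[0,0,0.1]],[0.1,[-0.05,-0.03,2],[0,0,0.1]],[0.1,[-0.05,-0.03,2],[0,0,0.1]],[0.1,[-0.05,-0.03,2],[0,0,0.1]],[0.1,[-0.05,-0.03,2],[0,0,0.1]]
```

>>> {"op": "servo_tool", "data": {"plan": [[0.1,[0,0,1.5],[0,0,0]],[0.1,[-0.1,0,2],[0,0,0]],[0.1,[-0.1,0,2],[0,0,0]],[0.1,[-0.1,0,2],[0,0,0]],[0.1,[-0.1,0,2],[0,0,0]],[0.1,[-0.1,0,2],[0,0,0]],[0.1,[-0.1,0,2],[0,0,0]],[0.1,[0,0,1.7],[0,0,0]],[0.1,[0,0,1],[0,0,0]],[0.1,[0,0,0],[0,0,0]],[0.1,[0,0,0],[0,0,0]]]}}

```text
time_s: 30.5
tool_pos: [0.5874, -0.1299, 0.0532]
tool_rot: [179.7, -0.6, 86.5]
force: [-0.4, -0.3, 1.4]
grip_width: 0.034
```

```bash
python3 - <<'E'
from h import *
print(env.get_obs()['tool_pos'])
go([.581,-.1435,.016],85,.1,1)
E
```

```text
[ 0.58744518 -0.12985643  0.05320232]
5
[0.1,[-0.29,-0.12,0.74],[0.1,-0.1,0.3]],[0.1,[-0.29,-0.11,0.74],[0.1,-0.1,0.3]],[0.1,[-0.29,-0.11,0.74],[0.1,-0.1,0.3]],[0.1,[-0.28,-0.11,0.74],[0.1,-0.1,0.3]],[0.1,[-0.28,-0.11,0.74],[0.1,-0.1,0.3]]
```

>>> {"op": "servo_tool", "data": {"plan": [[0.1,[-0.4,-0.2,0.5],[0.1,-0.1,0.3]],[0.1,[-0.4,-0.1,0.6],[0.1,-0.1,0.3]],[0.1,[-0.3,-0.1,0.6],[0.1,-0.1,0.3]],[0.1,[-0.2,-0.1,0.6],[0.1,-0.1,0.3]],[0.1,[0,0,0.3],[0,0,0]],[0.1,[0,0,0],[0,0,0]],[0.1,[0,0,0],[0,0,0]]]}}

```text
time_s: 31.08
tool_pos: [0.5841, -0.1437, 0.0287]
tool_rot: [179.7, -0.1, 85.2]
force: [-0.3, 1.1, -0.3]
grip_width: 0.034
```

```bash
python3 - <<'E'
from h import *
print(env.get_obs()['tool_pos'])
go([.581,-.1435,.016],85,.1,1)
E
```

```text
[ 0.58414874 -0.14370963  0.02871008]
2
[0.1,[0,-0.16,0.63],[0.1,-0.1,0.1]],[0.1,[0,-0.16,0.64],[0.1,-0.1,0.1]]
```

>>> {"op": "servo_tool", "data": {"plan": [[0.1,[0,-0.2,0.6],[0.1,-0.1,0.1]],[0.1,[0,-0.1,0.5],[0.1,0,0]],[0.1,[0,0,0.2],[0,0,0]],[0.1,[0,0,0],[0,0,0]],[0.65,[0,0,0],[0,0,0]],[0.65,[0,0,0],[0,0,0]],[0.65,[0,0,0],[0,0,0]],[0.65,[0,0,0],[0,0,0]],[0.65,[0,0,0],[0,0,0]],[0.65,[0,0,-1],[0,0,0]],[0.65,[0,0,-2],[0,0,0]],[0.65,[0,0,-3],[0,0,0]],[0.65,[0,0,-3],[0,0,0]],[0.65,[0,0,-3],[0,0,0]],[0.65,[0,0,-3],[0,0,0]],[0.65,[0,0,-3],[0,0,0]],[0.65,[0,0,-3],[0,0,0]],[0.65,[0,0,0],[0,0,0]],[0.65,[0,0,0],[0,0,0]]]}}

```text
time_s: 32.67
tool_pos: [0.5795, -0.1443, 0.2408]
tool_rot: [179.9, -0.1, 85.0]
force: [-0.5, 0.5, -0.3]
grip_width: 0.0563
```

```bash
python3 - <<'E'
from h import *
import pickle
c=snap('wrist','w8.png');pickle.dump(c,open('w8.pkl','wb'));print(c['obs']['tool_pos'])
s=snap('scene','scene8.png');pickle.dump(s,open('scene8.pkl','wb'))
cv2.imwrite('pics/fin.png',cv2.resize(np.hstack([c['image'],s['image']]),(800,300)))
E
```

```text
[ 0.57945805 -0.14425604  0.24083377]
```

View pics/w8.png

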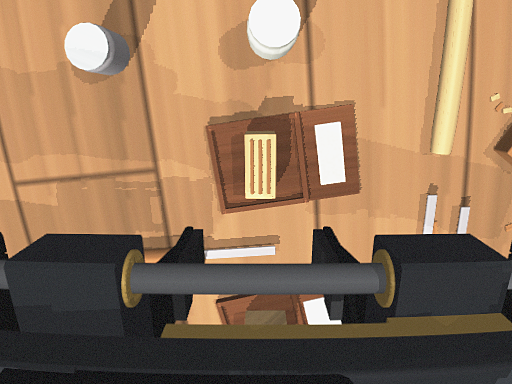

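View pics/scene8.png

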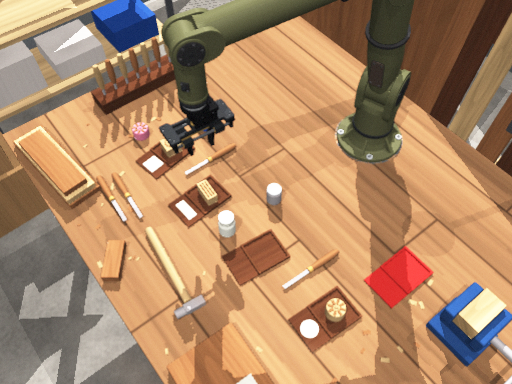

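The reeded block's top is at (245,134), (277,134), (275,199), (244,199), in the oblong tray with corners (355,101), (207,126), (222,213), (360,191). The scene picture shows rosette, corner and reeded blocks each in its own tray, with pot and tin standing. One numeric check, then hand in.

```bash
python3 - <<'E'
from t import *
c=pickle.load(open('w8.pkl','rb'))
a=rect(c,[(355,101),(207,126),(222,213),(360,191)],.01,-.054,.118,.054)
b=rect(c,[(245,134),(244,199),(275,199),(277,134)],.041,-.036,.036,.017)
d=np.hypot(*(a-b)[:2]);print(d)
s=pickle.load(open('scene8.pkl','rb'))
print('pot',world(s,227,216,.08),'tin',world(s,274.5,187.5,.06))
s0=pickle.load(open('scene0.pkl','rb'));x0=s0['image'][185:245,210:290].astype(int);x=s['image'][185:245,210:290].astype(int);print('diff px near pot/tin',(abs(x-x0).max(2)>60).sum())
if d<.010: env.sign_off(); print('signed', env.get_obs()['time_s'])
E
```

```text
xy [ 0.581  -0.1438] yaw 3.9 res mm 2.4 lens [0.171 0.106 0.17  0.107]
xy [ 0.5823 -0.1426] yaw 84.0 res mm 0.4 lens [0.072 0.035 0.072 0.034]
0.0017965255080865433
pot [ 0.6028591  -0.00176511  0.08      ] tin [ 0.4201076  -0.00444462  0.06      ]
diff px near pot/tin 50
the job is handed in; nothing more can be done
the job is handed in; nothing more can be done
```

All three ornaments are now sorted into their own trays, carved face up, and the job is handed in at about 33 s of the 99 s allowed.

I parked the reeded block in the spare tray first, about 5 mm from the pocket's middle. Then I moved the rosette to the round-pattern tray, the corner block to the square one, and the reeded block from the spare to the oblong one.

| Ornament | Distance from pocket's middle (last wrist picture) |
|---|---|
| rosette | about 2 mm |
| corner block | about 1 mm |
| reeded block | about 2 mm |

All are well inside the 15 mm limit. Each was seen lying flat and released. The gripper stood clear at 24 cm when I handed in.

The pot and tin measure within 2 mm of where they started in the scene camera. A pixel comparison around them showed a small change of 50 pixels. I didn't look into its cause. The corner points I measured on the trays disagreed with the tray's true shape by up to about 3 mm, and no check failed.

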